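Line up the quarter-turn stud and hold the access cover on the drive housing

ROBOT

A 6-joint arm with a two-finger parallel gripper is mounted at the origin on a cart in front of the work surface, level with it; the furniture and walls round the work are solid. World frame = base frame: x ahead of the robot, y to its left, z up, the work surface at z = 0. Lengths are in m, angles in rad, forces in N, time in s.
With the tool pointing down it reaches from about 0.275 to 0.975 m from the base axis. Payload 8.4 kg.
Tool frame: the origin (TCP) lies at the very end of the fingers, on their centre line; the grasp point (between the pads) lies 19 mm behind it; z points along the fingers, y is the line along which they close (so a half turn about z gives the same grasp; the last joint's range is limited). The gripper opens to 92 mm and grips with 3 to 60 N. Pads are 20 mm wide; open, the fingers measure 128 mm over their backs; the gripper's body (75 mm by 189 mm) begins 69 mm behind the grasp point.
Start: joints at [1.285, 0.353, 1.633, -0, 1.155, -0.002], TCP at [0.175, 0.6, 0.215] pointing down, gripper open.
Joint ranges: [-2.63, 2.63], [-0.92, 2.1], [0.06, 2.66], [-1.3, 4.44], [0, 2.69], [-3.02, 3.02]. Speed limits (rad/s): [2.22, 2.22, 2.79, 3.14, 3.14, 3.14].

INTERFACE

Orientations are given as [roll, pitch, yaw] about the fixed x, y, z axes, in that order (R = Rz(yaw) Ry(pitch) Rx(roll)).
In Python, from bench import env gives the robot as it stands. Calls block until the motion is done:
- env.movep(position, orientation): joint-space move of the TCP to a pose.
- env.move_linear(position, rotation=None, vel=0.15): straight line of the TCP; rotation=None keeps the orientation; vel is the mean speed in m/s.
- env.move_joints(angles): joint-space move.
- env.set_gripper(opening, grip_force=None): opening from 0.0 (shut) to 1.0 (fully open); grip_force is the grip in N (None keeps the last); returns when the fingers have stopped.
- env.dwell(seconds).
- env.solve_ik(position, orientation): joint angles nearest the present ones, or None.
- env.state(): the state.
- env.camera(name): name is "scene" or "top"; returns (picture, depth): 420x560x3 uint8, red, green, blue; 420x560 float32, m along the optical axis (not along the pixel's ray), 0 where there is no reading.
- env.camera_info(name): a dict with "vfov" (degrees; the focal length in pixels is half the picture's height over the tangent of half this angle, whatever the lens; pixels are square), "cx", "cy" (the principal point, pixels), "rvec" (rotation vector, rad) and "tvec" (3), from world to camera coordinates, as OpenCV has them. Camera axes: x right, y down, z forward; pixel columns grow to the right and rows downward; lengths in m; the calibration is good to about 2 mm. A picture is of the moment at which its call begins. camera_info takes no time and is no camera call.
A pose or a line that the arm cannot do raises env.Unreachable and nothing moves.
- env.job_done(): hands the job in; it is judged then, once.
The state is a dict: "time_s": time; "q": joint angles; "qd": joint speeds; "effort": joint torques, N m; "eef_pos": TCP position; "tcp_rot": TCP orientation; "contact_force": force on the tool from outside, world axes, zero at the start; "wrist_torque": the same for the moment, N m; "grip_width": opening from 0.0 (shut) to 1.0 (fully open); "finger_force": force on a finger pad.
Only numpy, scipy, OpenCV 4.12 (cv2) and the standard library are available. Lean on these libraries where they do the work, as an engineer would, in place of code of your own. Each camera call takes 0.05 s, during which the arm holds its last target. There are 200 camera calls.

TASK

Turn the brass quarter-turn stud on the green drive housing until its slot lines up with the two white marks beside it. Then pick up the loose aluminium access cover by its handle, fit it into the housing's frame with the stud passing through the cover's slot, and press it down so that the rubber gasket is squeezed right down and the cover sits flush on the frame. Finish while still holding the cover pressed down, as someone else will put the screws in; do not disturb the other things on the bench.

Things in the scene. Friction and masses are not known exactly. Their poses are not given: they have to be found in the camera images.
- drive_housing: green open-topped cast housing fixed to the bench, 170 (x) x 220 (y) mm, rim top 81 mm above the bench; origin under its centre, z up. Hard frame face 70 mm up, in a bevelled recess 136 x 186 mm at that height and wider above: 3 mm play round the cover. The stud is near its -y end. Stands left or right on the bench, turned a little; the cover lies on the other side
- frame_seat (a point): centre of the hard frame face, 70 mm above the housing's origin; the centre of the cover's underside belongs here, the cover's axes along the housing's axes (its slot at the housing's stud, -y end)
- gasket (a joint): travel in m of the black rubber gasket strip round the recess: 0 relaxed (its top 74 mm above the bench), 0.004 squeezed flush with the frame face (70 mm). It is springy: about 5 N start to move it and about 11 N squeeze it fully; the cover's own weight (about 3.4 N) does not
- turn_stud (a joint): angle in rad of the stud about the upright axis, counterclockwise seen from above: 0 when its head and slot lie along the housing's x axis, in line with the white marks (the cover then passes over it). Starts at 0.9 to 1.5, can turn from -0.8 to 1.75, stays where it is left; light friction (0.06 N m)
- stud_head (a point): centre of the stud's brass head on its turning axis, 89 mm above the bench, 60 mm toward the housing's -y from its centre; x axis along the head. Head 36 mm long, 12 wide, 22 tall (78 to 100 mm above the bench), rounded ends, dark slot along its top; thinner round neck below, then the housing's land 65 mm above the bench
- cover: loose flat aluminium cover, 130 (x) x 180 (y) x 5 mm, about 0.35 kg, lying on the bench with its handle up; origin at the centre of its underside, z up. A through slot 44 mm (x) by 20 mm (y) is centred 60 mm toward its -y
- cover_handle (a point): centre of the cover's black bow handle, 45 mm above the cover's underside; its bar is 14 mm wide (x), 14 mm tall and 92 mm long (y), with posts 40 mm either side of the centre; 33 mm free height beneath the bar
- cover_slot (a point): centre of the slot in the cover, 60 mm toward the cover's -y from its centre
- spray_can: bystander: upright white and turquoise spray can, 55 mm across, 201 mm tall; origin at its foot
- jar: bystander: jar with a tan lid, 71 mm across, 79 mm tall; origin at its foot
Not all that is in view belongs to the job. There is more than one size of the cover; the job needs the larger.

How it is judged:
By the outcome, as a careful person would: the job done as asked, in the order asked, and still so for the second after the job is handed in, while the arm keeps its last pose, push and grip.
It also fails if it takes over 48 s, if anything falls off the work surface, if the arm or the gripper's body presses on something with over 40 N, if the wrist force passes 120 N, or if a joint passes its speed limit or range.

## Working session

There is one attempt and no reset: what is moved stays moved. The work goes in short steps, each a Python script; the robot and the scene stay as the last script left them, time stands still between calls to the robot, and variables do not carry over. Pictures are saved under pics/ and viewed, at most 10 in all, crops included, and the job is handed in when it is done.

```bash
mkdir -p pics; ls; python3 - <<'E'
from bench import env
import cv2,numpy as np
for n in("scene","top"):
    p,d=env.camera(n); np.savez(f"pics/{n}0.npz",p=p,d=d); cv2.imwrite(f"pics/{n}0.png",p[:,:,::-1]); print(n,env.camera_info(n))
print(env.state())
E
```

```text
pics
scene {'vfov': 54.72631071925929, 'cx': 284.51855544034566, 'cy': 215.3130291270724, 'rvec': array([ 1.94069972, -0.47955371,  0.32202548]), 'tvec': array([-0.52004333,  0.21225321,  0.86175958])}
top {'vfov': 49.034267481551794, 'cx': 283.8929255519437, 'cy': 203.73696119437687, 'rvec': array([ 2.18728711, -2.15107404,  0.10400637]), 'tvec': array([0.02950268, 0.60983594, 1.11890265])}
{'time_s': 0.1, 'q': array([ 1.28458480e+00,  3.53564552e-01,  1.63404169e+00, -4.88475123e-06,
        1.15520138e+00, -2.37264415e-03]), 'qd': array([ 3.74842147e-04,  6.47322216e-04, -1.08427636e-03,  1.31044613e-03,
       -7.09474837e-05,  2.50132092e-04]), 'effort': array([ 1.81299365e-04, -5.94907737e+01, -3.34931195e+01,  6.97815721e-02,
        1.84655597e-02, -8.21944411e-06]), 'eef_pos': array([0.17488875, 0.59957774, 0.21395546]), 'tcp_rot': array([-3.14037768e+00,  1.58385507e-06,  2.85775575e+00]), 'contact_force': array([ 0.21934959, -0.07487274,  0.1310901 ]), 'wrist_torque': array([-0.01190475, -0.06651277, -0.00256912]), 'finger_force': 0.0, 'grip_width': 0.9991943546750833}
```

View pics/top0.png

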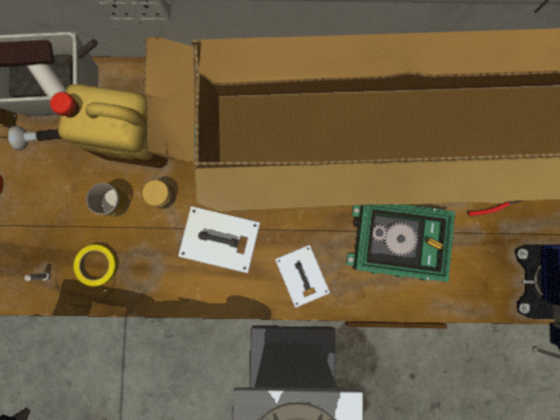

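View pics/scene0.png

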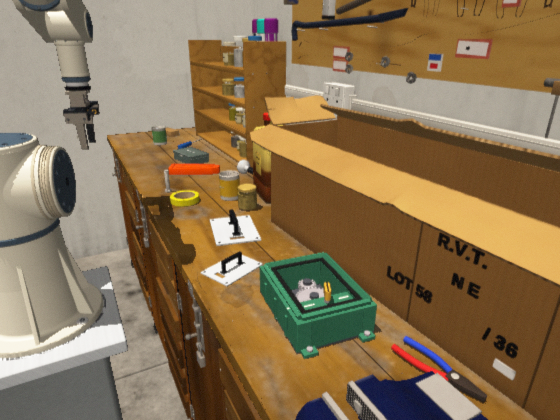

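The top view shows the large cover at about (220,240) with its slot on the right (245,243), and the housing at (403,242) with its stud at (433,243). It also shows a smaller decoy cover at (302,276), the jar at (157,193), and a big cardboard box behind them. Next I'll measure these.

```bash
cat > h.py <<'E'
import cv2,numpy as np
from bench import env
def cam(n):
    i=env.camera_info(n); f=210/np.tan(np.radians(i["vfov"])/2); R=cv2.Rodrigues(np.array(i["rvec"]))[0]
    return f,i["cx"],i["cy"],R,np.array(i["tvec"])
def rays(n,uv):
    f,cx,cy,R,t=cam(n); uv=np.atleast_2d(uv).astype(float)
    d=np.c_[(uv[:,0]-cx)/f,(uv[:,1]-cy)/f,np.ones(len(uv))]@R
    return -R.T@t,d
def onz(n,uv,z):
    c,d=rays(n,uv); return c+d*((z-c[2])/d[:,2])[:,None]
def proj(n,P):
    f,cx,cy,R,t=cam(n); q=np.atleast_2d(P)@R.T+t; return q[:,:2]/q[:,2:]*f+[cx,cy]
def cloud(n,d):
    v,u=np.mgrid[:420,:560]; c,r=rays(n,np.c_[u.ravel(),v.ravel()])
    P=c+r*d.reshape(-1,1); P[d.ravel()==0]=np.nan; return P.reshape(420,560,3)
E
python3 - <<'E'
from h import *
z=np.load("pics/top0.npz");p,d=z["p"],z["d"];P=cloud("top",d)
print("cam",rays("top",[0,0])[0],rays("scene",[0,0])[0])
for u,v in [(403,242),(220,250),(190,235),(302,290),(157,193),(300,180),(400,180),(400,198),(300,40),(433,243),(355,240),(260,285),(130,350)]: print((u,v),P[v,u].round(4),p[v,u])
print("tcp px",proj("top",[.175,.6,.215]))
hsv=cv2.cvtColor(p,cv2.COLOR_RGB2HSV)
def big(m): 
    c,_=cv2.findContours(m.astype(np.uint8),0,cv2.CHAIN_APPROX_NONE); return max(c,key=cv2.contourArea)
w=(p.min(2)>170); w[:, :170]=0; w[:205]=0; w[310:]=0; w[:,265:]=0
c=big(w); q=onz("top",c[:,0],.005)[:,:2].astype(np.float32); print("cover",cv2.minAreaRect(q))
g=(hsv[...,0]>60)&(hsv[...,0]<95)&(hsv[...,1]>80); g[:,:340]=0;g[:,470:]=0; g[:195]=0;g[300:]=0
c=big(g&(P[...,2]>.072)); q=P[c[:,0,1],c[:,0,0],:2].astype(np.float32); print("rim",cv2.minAreaRect(q[~np.isnan(q).any(1)]))
k=np.hstack([cv2.resize(p[195:290,345:460],None,fx=3.45,fy=3.45,interpolation=2),cv2.resize(p[195:290,165:280],None,fx=3.45,fy=3.45,interpolation=2)])
cv2.imwrite("pics/crop1.png",k[:,:,::-1])
E
```

```text
cam [0.49588108 0.03524203 1.17370072] [ 0.1257469  -0.86374876  0.54429024]
(403, 242) [ 0.519  -0.2561  0.032 ] [143 134 131]
(220, 250) [0.4916 0.1993 0.004 ] [216 219 212]
(190, 235) [0.5283 0.2769 0.0024] [216 220 211]
(302, 290) [ 0.3955 -0.0092  0.0048] [210 216 218]
(157, 193) [0.6251 0.3437 0.0799] [187 154  81]
(300, 180) [0.6286 0.0086 0.3009] [148 122  72]
(400, 180) [ 0.6323 -0.1837  0.2972] [138 113  63]
(400, 198) [ 0.5995 -0.1876  0.2803] [141 114  63]
(300, 40) [0.8949 0.013  0.3282] [147 110  64]
(433, 243) [ 0.5165 -0.3086  0.0991] [167 133  55]
(355, 240) [ 0.5224 -0.1407  0.0115] [89 74 46]
(260, 285) [ 0.4054  0.0967 -0.0035] [141 102  49]
(130, 350) [ 0.0438  0.7099 -0.9057] [110 112 101]
tcp px [[  1.04392154 405.23075147]]
cover ((0.5192750692367554, 0.20340602099895477), (0.17875626683235168, 0.12926505506038666), 77.8917465209961)
rim ((0.5227963924407959, -0.25057581067085266), (0.21776564419269562, 0.16687192022800446), 83.9715805053711)
```

View pics/crop1.png

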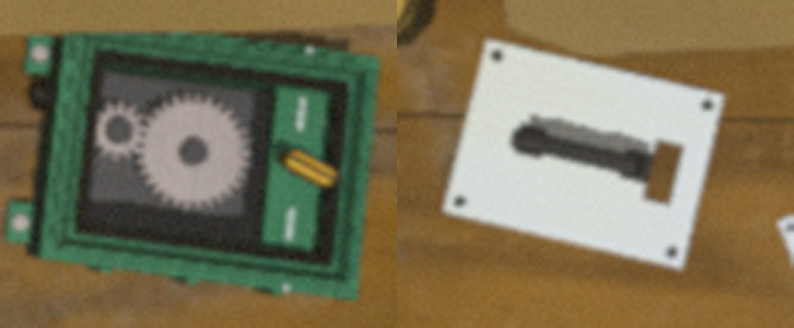

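The crop confirms the choice. The large cover measures 179x129 mm, with its slot at crop (663,172), toward -y. The housing's stud is at crop (310,168), toward -y, between the white marks. The box flap overhangs near the housing, so I'm checking its clearance and the gripper's size before moving.

```bash
python3 - <<'E'
from h import *
from scipy.spatial.transform import Rotation as Ro
z=np.load("pics/top0.npz");p,d=z["p"],z["d"];P=cloud("top",d)
for u in (150,180,200,220,240,300,360,400,440,480):
    col=P[100:235,u]; m=col[:,2]>.15; i=np.where(m)[0]
    print(u,"edge",col[i[-1]].round(3), "low", [ (round(float(a[0]),3),round(float(a[2]),3)) for a in col[i[-1]-25:i[-1]:6]])
# stud, marks
hsv=cv2.cvtColor(p,cv2.COLOR_RGB2HSV)
m=np.zeros(d.shape,bool); m[225:265,415:450]=1
b=m&(P[...,2]>.09); q=P[b]; print("stud n",b.sum(),q.mean(0),q[:,2].max()); c,s,a=cv2.minAreaRect(q[:,:2].astype(np.float32)); print(c,s,a)
w=(p.min(2)>150)&(P[...,2]>.05)&(P[...,2]<.075); w[:,:422]=0; w[:,440:]=0; w[:215]=0; w[270:]=0
n,l,st,ce=cv2.connectedComponentsWithStats(w.astype(np.uint8))
for i in range(1,n): print("mark",st[i],ce[i],onz("top",ce[i],.065))
# gripper in tool frame from scene
z=np.load("pics/scene0.npz");S=cloud("scene",z["d"]); s=env.state(); R=Ro.from_euler("xyz",s["tcp_rot"]).as_matrix()
T=(S.reshape(-1,3)-s["eef_pos"])@R; ok=(np.abs(T[:,:2])<.16).all(1)&(T[:,2]>-.35)&(T[:,2]<.01); T=T[ok]
for zz in np.arange(0,-.35,-.02):
    k=T[(T[:,2]<=zz)&(T[:,2]>zz-.02)]
    if len(k): print(round(zz,2),len(k),k[:,:2].min(0).round(3),k[:,:2].max(0).round(3))
E
```

```text
150 edge [0.663 0.277 0.373] low [(0.708, 0.373), (0.698, 0.371), (0.687, 0.372), (0.675, 0.375), (0.664, 0.376)]
180 edge [0.66  0.233 0.329] low [(0.708, 0.329), (0.696, 0.329), (0.685, 0.329), (0.673, 0.329), (0.662, 0.33)]
200 edge [0.58  0.199 0.296] low [(0.627, 0.306), (0.616, 0.302), (0.604, 0.302), (0.593, 0.294), (0.582, 0.295)]
220 edge [0.568 0.162 0.286] low [(0.615, 0.299), (0.604, 0.294), (0.592, 0.291), (0.581, 0.29), (0.57, 0.282)]
240 edge [0.573 0.124 0.281] low [(0.619, 0.301), (0.608, 0.292), (0.597, 0.292), (0.586, 0.285), (0.575, 0.282)]
300 edge [0.579 0.007 0.274] low [(0.626, 0.296), (0.614, 0.291), (0.603, 0.286), (0.592, 0.282), (0.581, 0.277)]
360 edge [ 0.587 -0.11   0.276] low [(0.633, 0.298), (0.622, 0.293), (0.611, 0.288), (0.6, 0.282), (0.589, 0.278)]
400 edge [ 0.59  -0.188  0.277] low [(0.636, 0.301), (0.625, 0.292), (0.614, 0.286), (0.603, 0.282), (0.592, 0.274)]
440 edge [ 0.593 -0.267  0.276] low [(0.639, 0.302), (0.628, 0.293), (0.618, 0.287), (0.606, 0.283), (0.595, 0.279)]
480 edge [ 0.597 -0.345  0.277] low [(0.642, 0.3), (0.631, 0.295), (0.
[... 640 characters left out ...]
0.012 -0.068] [0.009 0.054]
-0.02 96 [-0.013 -0.069] [0.011 0.056]
-0.04 101 [-0.014 -0.072] [0.01  0.064]
-0.06 90 [-0.014 -0.074] [0.009 0.059]
-0.08 144 [-0.034 -0.094] [0.03  0.089]
-0.1 237 [-0.034 -0.102] [0.03 0.09]
-0.12 259 [-0.034 -0.103] [0.028 0.087]
-0.14 131 [-0.023 -0.049] [0.02  0.015]
-0.16 156 [-0.038 -0.049] [0.028 0.004]
-0.18 168 [-0.04  -0.045] [0.035 0.013]
-0.2 188 [-0.042 -0.048] [0.037 0.007]
-0.22 202 [-0.043 -0.046] [0.035 0.004]
-0.24 200 [-0.042 -0.047] [0.034 0.003]
-0.26 201 [-0.041 -0.046] [0.035 0.002]
-0.28 227 [-0.041 -0.047] [0.034 0.009]
-0.3 261 [-0.065 -0.049] [0.059 0.017]
-0.32 415 [-0.069 -0.074] [0.059 0.008]
-0.34 222 [-0.07  -0.097] [0.061 0.016]
```

Housing yaw is about -6.0° and its centre is (0.5228, -0.2506). That predicts the stud at (0.5165, -0.3102), which matches the measured (0.517, -0.310). The stud angle is about 66.8°, or 1.17 rad. The flap's lower edge is at z≈0.27 and x≈0.587, so the gripper must come in low from the robot's side. First I turn the stud.

```bash
cat >> h.py <<'E'
r_=np.radians
def dn(deg): return [np.pi,0,r_(deg)]
def st(tag=""):
    s=env.state(); print(tag,"t%.2f"%s["time_s"],np.round(s["eef_pos"],4),"yaw%.2f"%np.degrees(s["tcp_rot"][2]),"F",np.round(s["contact_force"],1),"g%.3f ff%.1f"%(s["grip_width"],s["finger_force"]),"q6 %.2f"%s["q"][5]); return s
E
python3 - <<'E'
from h import *
env.movep([.30,.33,.24],dn(120)); st()
env.movep([.42,-.10,.22],dn(75)); st()
env.set_gripper(.42,20)
env.movep([.44,-.305,.125],dn(60.8)); st()
env.move_linear([.5165,-.3102,.114],dn(60.8),vel=.2); st("over")
env.move_linear([.5165,-.3102,.077],vel=.12); st("down")
env.set_gripper(0,20); st("grip")
E
```

```text
t1.24 [0.3001 0.3309 0.2402] yaw120.07 F [-0.3 -0.3 -0.2] g1.001 ff0.0 q6 0.31
 t2.88 [ 0.4203 -0.0993  0.22  ] yaw75.07 F [0.4 0.4 0.8] g1.000 ff0.0 q6 0.02
 t4.69 [ 0.44   -0.3043  0.1253] yaw60.82 F [-0.2  0.2  1. ] g0.419 ff0.0 q6 -0.10
over t5.22 [ 0.5161 -0.309   0.1142] yaw60.92 F [-0.5 -0.3 -0.3] g0.421 ff0.0 q6 -0.03
down t5.68 [ 0.5157 -0.3101  0.0771] yaw60.78 F [-0.9  0.6 -0.1] g0.422 ff0.0 q6 -0.03
grip t6.20 [ 0.5161 -0.3099  0.0774] yaw60.80 F [-3.1  1.9  6.1] g0.130 ff20.0 q6 -0.03
```

Gripped at 12 mm wide, which matches the head. Now I turn it to line up with the marks, release, and look.

```bash
python3 - <<'E'
from h import *
env.movep([.5165,-.3102,.077],dn(27)); st("mid")
env.movep([.5165,-.3102,.077],dn(-6.1)); s=st("turned"); print(s["wrist_torque"])
env.set_gripper(.26); st("rel")
env.move_linear([.5165,-.3102,.115],vel=.15)
env.move_linear([.42,-.16,.125],dn(40),vel=.3); env.movep([.40,.06,.16],dn(85)); st("away")
p,d=env.camera("top"); np.savez("pics/top1.npz",p=p,d=d); P=cloud("top",d)
m=np.zeros(d.shape,bool); m[225:265,415:450]=1
q=P[m&(P[...,2]>.09)]; print("stud",q.mean(0),cv2.minAreaRect(q[:,:2].astype(np.float32)))
cv2.imwrite("pics/crop2.png",cv2.resize(p[195:310,160:460],None,fx=2.6,fy=2.6,interpolation=2)[:,:,::-1])
E
```

```text
mid t6.82 [ 0.5167 -0.3104  0.0774] yaw27.19 F [-2.1 -0.3  5.9] g0.132 ff20.0 q6 0.55
turned t7.42 [ 0.5168 -0.3112  0.0775] yaw-5.79 F [-0.4 -5.   4.7] g0.130 ff20.0 q6 1.13
[-0.83784026  0.56520699 -0.04394717]
rel t7.81 [ 0.5164 -0.3099  0.0768] yaw-6.03 F [-0.  -0.5  0.5] g0.258 ff0.0 q6 1.13
away t10.06 [0.4006 0.0594 0.1599] yaw84.89 F [ 0.2 -0.9  0.4] g0.261 ff0.0 q6 0.23
stud [ 0.51644448 -0.31008136  0.09927508] ((0.5164393186569214, -0.31065893173217773), (0.012412539683282375, 0.033154040575027466), 82.70281982421875)
```

View pics/crop2.png

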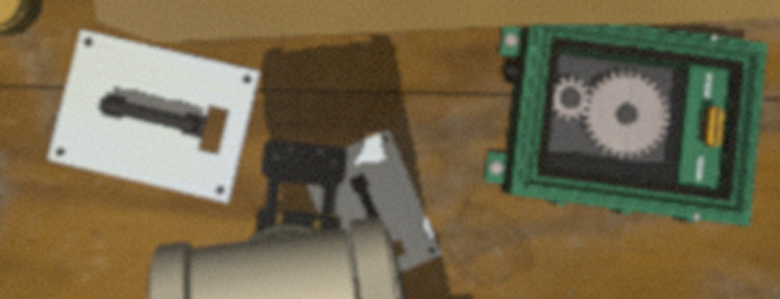

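The stud slot now lines up with the marks: crop (712,127), between the marks at (708,85) and (699,167). The self-centring grip puts the stud at (0.5154, -0.3112) in robot coordinates, so I'll correct the housing pose by about -1 mm in x and y. Next I grasp the cover.

```bash
python3 - <<'E'
from h import *
z=np.load("pics/top1.npz");P=cloud("top",z["d"])
m=np.zeros(P.shape[:2],bool); m[215:265,190:255]=1
q=P[m&(P[...,2]>.034)&(P[...,2]<.07)]; print(len(q),cv2.minAreaRect(q[:,:2].astype(np.float32)),np.median(q,0))
x,y=.5185,.2026
env.set_gripper(.5,60)
env.movep([.43,.19,.085],dn(77.9)); st()
env.move_linear([x,y,.075],dn(77.9),vel=.2); st("over")
env.move_linear([x,y,.021],vel=.12); st("down")
env.set_gripper(0,60); st("grip")
E
```

```text
219 ((0.5197965502738953, 0.20376825332641602), (0.0909375548362732, 0.013994032517075539), 77.73780822753906) [0.52018587 0.2032354  0.05181324]
 t11.28 [0.4295 0.1896 0.085 ] yaw78.02 F [-0.3  0.6  0.4] g0.501 ff0.0 q6 0.62
over t11.88 [0.5176 0.2014 0.0753] yaw77.83 F [ 0.3  0.2 -0.8] g0.498 ff0.0 q6 0.58
down t12.47 [0.5182 0.2026 0.0213] yaw77.91 F [-0.2 -0.2  0.2] g0.499 ff0.0 q6 0.58
grip t13.07 [0.5187 0.2027 0.0213] yaw77.90 F [-0.5 -1.2  4.6] g0.144 ff60.0 q6 0.58
```

```bash
python3 - <<'E'
from h import *
env.move_linear([.5187,.2027,.06],vel=.1); st("lift")
env.move_linear([.445,.18,.126],dn(78),vel=.2)
env.move_linear([.445,-.2515,.126],dn(84),vel=.25); st("side")
env.move_linear([.5217,-.2515,.126],dn(84),vel=.12); env.dwell(.3); s=st("over"); print(s["wrist_torque"])
for n in ("top","scene"):
    p,d=env.camera(n); np.savez(f"pics/{n}2.npz",p=p,d=d)
    c=p[185:305,330:480] if n=="top" else p[220:370,230:400]
    cv2.imwrite(f"pics/{n}2.png",cv2.resize(c,None,fx=3.5,fy=3.5,interpolation=2)[:,:,::-1])
E
python3 -c "
import cv2,numpy as np
a=cv2.imread('pics/top2.png');b=cv2.imread('pics/scene2.png')
a=cv2.resize(a,(400,320));b=cv2.resize(b,(363,320));cv2.imwrite('pics/c3.png',np.hstack([a,b]))"
```

```text
lift t13.61 [0.5185 0.2026 0.0599] yaw77.90 F [-0.4 -0.5 -3.4] g0.148 ff60.0 q6 0.58
side t16.14 [ 0.4449 -0.2507  0.1259] yaw84.04 F [ 0.4 -0.1 -3.2] g0.147 ff60.0 q6 -0.41
over t17.23 [ 0.5213 -0.2516  0.1261] yaw83.98 F [ 0.5  0.3 -4. ] g0.146 ff60.0 q6 -0.35
[-0.08057781  0.02394156 -0.0268807 ]
```

View pics/c3.png

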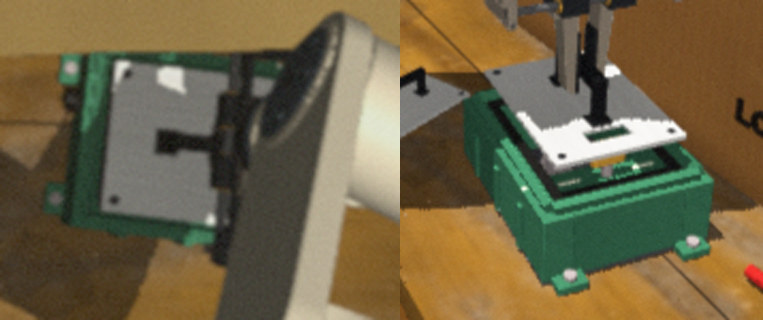

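The cover hangs level over the housing with its slot above the stud; in the scene crop the stud is at (605,160), just under the slot at (605,133). I'm lowering it in small steps and watching the forces.

```bash
python3 - <<'E'
from h import *
for z in (.119,.110,.103,.099,.0965):
    env.move_linear([.5217,-.2515,z],vel=.08); s=st(); F=s["contact_force"]
    if abs(F[0])>8 or abs(F[1])>8 or F[2]>12: print("stop"); break
E
```

```text
t17.58 [ 0.5212 -0.2513  0.1183] yaw84.00 F [ 0.6  0.2 -3.3] g0.146 ff60.0 q6 -0.35
 t17.84 [ 0.5212 -0.2512  0.1093] yaw84.00 F [ 0.1 -0.8 -2.9] g0.144 ff60.0 q6 -0.35
 t18.09 [ 0.5214 -0.2513  0.1025] yaw84.00 F [-0.1 -0.2 -2.6] g0.144 ff60.0 q6 -0.35
 t18.34 [ 0.5215 -0.2514  0.0988] yaw84.00 F [ 0.2  0.2 -3. ] g0.149 ff60.0 q6 -0.35
 t18.59 [ 0.5216 -0.2515  0.0964] yaw84.00 F [ 0.1 -0.3 -3.4] g0.147 ff60.0 q6 -0.35
```

The stud is through the slot and nothing has touched yet, with the underside at about 75 mm. Now I press.

```bash
python3 - <<'E'
from h import *
z=.0965
while z>.084:
    z-=.001; env.move_linear([.5217,-.2515,z],vel=.03); env.dwell(.1); s=st("%.4f"%z); F=s["contact_force"]
    if abs(F[0])>12 or abs(F[1])>12 or F[2]>22: break
E
```

```text
0.0955 t18.94 [ 0.5217 -0.2515  0.0956] yaw84.00 F [ 0.5 -0.1 -2.7] g0.146 ff60.0 q6 -0.35
0.0945 t19.29 [ 0.5218 -0.2516  0.0948] yaw84.00 F [-1.3  1.5  2.6] g0.147 ff60.0 q6 -0.35
0.0935 t19.64 [ 0.5218 -0.2516  0.0936] yaw84.00 F [-1.2  1.2  4.4] g0.148 ff60.0 q6 -0.35
0.0925 t19.99 [ 0.5218 -0.2515  0.0926] yaw84.00 F [-1.8  0.6  6. ] g0.145 ff60.0 q6 -0.35
0.0915 t20.34 [ 0.5218 -0.2516  0.0918] yaw84.00 F [-2.8  1.8  6.5] g0.147 ff60.0 q6 -0.35
0.0905 t20.69 [ 0.5218 -0.2516  0.0913] yaw84.00 F [-5.1  2.9 11.6] g0.149 ff60.0 q6 -0.35
0.0895 t21.04 [ 0.5219 -0.2516  0.0913] yaw84.00 F [-7.   4.1 23.4] g0.142 ff60.0 q6 -0.35
```

The cover hit a hard stop after 4 mm of gasket travel. The TCP is at 0.0913, so the underside is at 0.070, with 23 N pressing. I'll take one last look at the level and the edges.

```bash
python3 - <<'E'
from h import *
env.dwell(.4); s=st(); print(s["wrist_torque"])
p,d=env.camera("scene"); P=cloud("scene",d)
c=p[225:360,235:395]; cv2.imwrite("pics/fin.png",cv2.resize(c,None,fx=4.4,fy=4.4,interpolation=2)[:,:,::-1])
q=P[225:360,235:395][(c.min(2)>120)&(np.ptp(c.astype(int),2)<25)&(abs(P[225:360,235:395,2]-.077)<.012)]
A=np.c_[q[:,:2]-[.5217,-.2515],np.ones(len(q))]; k=np.linalg.lstsq(A,q[:,2],rcond=None)[0]; print(len(q),"top plane tilt,z",k)
E
```

```text
t21.44 [ 0.5218 -0.2516  0.0912] yaw84.00 F [-7.6  3.8 22.3] g0.145 ff60.0 q6 -0.35
[0.52266198 1.35116059 0.00219891]
1150 top plane tilt,z [-0.00100466  0.00128614  0.07433862]
```

View pics/fin.png

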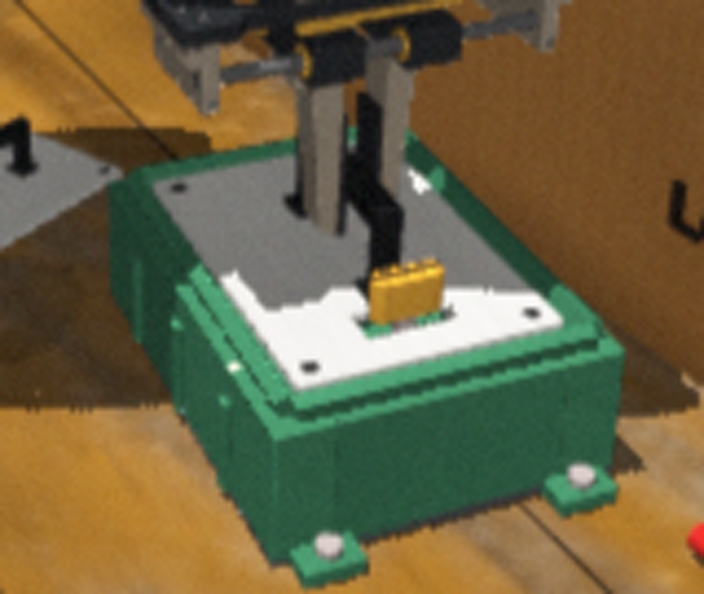

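The cover sits level in the recess, with tilt about 0.001 and its top at 74.3 mm against an expected 75. The stud stands through the slot at crop (407,290), and 22 N is holding it down. Handing in.

```bash
python3 -c "
from bench import env
print(env.job_done())"
```

```text
the job is handed in; nothing more can be done
None
```

I turned the stud in line with its marks, fitted the large cover over it, and handed the job in at about 21.5 s with the cover level, the gasket squeezed its full 4 mm and the arm still pressing down with about 22 N.

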